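# Tip the V-block onto its base and push it home against the bench stop

## Robot

A 6-joint arm with a two-finger parallel gripper is mounted at the origin on a cart in front of the work surface, level with it; the furniture and walls round the work are solid. World frame = base frame: x ahead of the robot, y to its left, z up, the work surface at z = 0. Lengths are in m, angles in rad, forces in N, time in s.
With the tool pointing down it reaches from about 0.35 to 0.975 m from the base axis. Payload 4.9 kg.
Tool frame: the origin (TCP) lies at the very end of the fingers, on their centre line; the grasp point (between the pads) lies 19 mm behind it; z points along the fingers, y is the line along which they close (so a half turn about z gives the same grasp; the last joint's range is limited). The gripper opens to 85 mm and grips with 20 to 120 N. Pads are 22 mm wide; open, the fingers measure 114 mm over their backs; the gripper's body (76 mm by 85 mm) begins 54 mm behind the grasp point. The pads swing forward as they close: fully open they stand 13 mm farther back than shut.
Start: joints at [-1.241, 0.053, 1.613, -0, 1.476, -0.119], TCP at [0.271, -0.563, 0.231] pointing down, gripper open.
Joint ranges: [-3.01, 3.01], [-1.01, 2.22], [0.06, 2.58], [-1.02, 4.17], [0.09, 2.62], [-3.14, 3.14]. Speed limits (rad/s): [2.57, 2.57, 3.14, 3.14, 3.14, 3.14].

## Interface

Orientations are given as a rotation vector (axis times angle).
In Python, from station import get_obs, get_image, finish_job gives the robot as it stands. The module is installed in compiled form; this text tells all that it offers.
- The arm moves only by the tool carry_out, never from a script. Its argument "rows" is a list of rows, each a list of 7 numbers: the turn, a rotation vector about the tool's x, y, z as a fraction of full scale, then the shift along the tool's x, y, z as a fraction of full scale, then the closure, from -1 (fully open) to 1 (shut). A call has 1 to 5 rows; each row is the pose to reach, as a shift and turn from the pose commanded when the call began, along the tool's axes at that moment, turning the shorter way round; what a row does not reach only later rows make up. Full scale, the value 1, is 300 mm for a shift and pi rad for a turn. A row lasts 1/10 s, in which the tool goes at most 50 mm and 8.59 degrees, less where a joint would pass 70% of its speed; a pose out of reach is approached as far as the arm can. A call with a number of a shift or a turn outside -1 to 1 is refused whole. A call with a gripper value outside its range is refused whole. The fingers move at their own pace and stop on an object; "force" is the grip in N (left out, the last holds). Time passes only in rows, so rows that repeat a pose let the fingers close. It gives the time, the measured TCP pose, the force, the opening and the grip force at its end, in the units of the state.
- get_obs(): the state, without advancing time (a new reading comes with each control period).
- get_image(name): name is "scene" or "top"; returns a dict with "img" (400x640x3 uint8, blue, green, red), "mtx" (3x3 intrinsics, pixels), "R" (3x3) and "t" (3): a world point X has camera coordinates R X + t. Camera axes: x right, y down, z forward; pixel columns grow to the right and rows downward; lengths in m; the calibration is good to about 2 mm. A picture is of the moment at which its call begins. There is no depth.
- finish_job(): hands the job in; it is judged then, once.
The state is a dict: "t": time; "q": joint angles; "dq": joint speeds; "effort": joint torques, N m; "tool_pos": TCP position; "tool_rot": TCP orientation; "contact_force": force on the tool from outside, world axes, zero at the start; "wrist_torque": the same for the moment, N m; "opening": finger opening in m; "grip_force": force on a finger pad.
Only numpy, scipy, OpenCV 4.12 (cv2) and the standard library are available. Lean on these libraries where they do the work, as an engineer would, in place of code of your own. Each camera call takes 0.05 s, during which the arm holds its last target. There are 200 camera calls.

## Task

The steel V-block is standing on its end in front of the blue bench stop, with its flat base towards the stop. Push it over towards the stop with the fingertips so that it lies on its base with the V opening upward, then push it along the bench until its end sits square and flush against the face of the stop, no part of it past the stop's ends. Do not pick the block up at any time, and leave the oil bottle and the ring gauge where they are.

Things in the scene. Friction and masses are not known exactly. Their poses are not given: they have to be found in the camera images.
- v_block: steel V-block, 0.6 kg (tips if pushed near its top, slides if low): 52 mm long (own x, along the groove), 60 wide (y), 42 high (z); a V 36 wide and 18 deep opens mid-width on +z. Origin: centre of the flat 52 x 60 base. It starts on its -x end: +x up, origin 26 mm above the bench, base (-z) facing the stop, V facing away. Tipped: +z up, +x towards the stop, end faces 26 mm from the origin along x.
- bench_stop: blue steel angle fixed to the bench: upright plate 150 mm long (own y), 28 high, with a 6 mm thick foot reaching 34 mm back (+x). Origin at bench level in the middle of the face that the block is pushed against; that face is its y-z plane, +x points into the stop (direction of pushing). The block begins on the -x side.
- oil_bottle: bystander, loose: amber bottle with a red spout, 59 mm diameter, 183 mm tall, origin at the centre of its underside
- ring_gauge: bystander, loose: knurled steel ring, 42 mm outer diameter, 14 mm high, lying flat, origin at the centre of its underside
There are look-alikes about, which are no part of the job. What is shaped like the v_block but brown or yellow is not meant.

How it is judged:
By the outcome, as a careful person would: the job done as asked, in the order asked, and still so for the second after the job is handed in, with the robot touching nothing.
It also fails if it takes over 64 s, if anything falls off the work surface, if the arm or the gripper's body presses on something with over 40 N, if the wrist force passes 120 N, or if a joint passes its speed limit or range.

## Working session

There is one attempt and no reset: what is moved stays moved. The work goes in short steps, Python scripts to look and compute and a tool call to move; the robot and the scene stay as the last step left them, time stands still between calls to the robot, and variables do not carry over. Pictures are saved under pics/ and viewed, at most 10 in all, crops included, and the job is handed in when it is done.

Besides the shell and the picture viewer there is one more tool, called after ">>>" as name(argument=value, ...), one argument or row to a line, values as JSON. carry_out: Moves the arm, as the interface text tells. Shift numbers are shares of 300 mm and turn numbers shares of pi rad, none past 1 either way. Its arguments: {"type":"object","properties":{"rows":{"type":"array"},"force":{"type":"number"}},"required":["rows"]}

```bash
mkdir -p pics
cat > h.py <<'E'
import numpy as np,cv2
from station import get_obs,get_image
from scipy.spatial.transform import Rotation as Ro
def ray(c,u,v,z=0.):
    d=c["R"].T@np.linalg.inv(c["mtx"])@[u,v,1]; o=-c["R"].T@c["t"]
    return o+d*(z-o[2])/d[2]
def proj(c,X):
    p=c["mtx"]@(c["R"]@np.asarray(X)+c["t"]); return p[:2]/p[2]
E
python3 - <<'E'
from h import *
for n in("scene","top"):
    c=get_image(n); cv2.imwrite(f"pics/{n}0.png",c["img"]); print(n,-c["R"].T@c["t"],c["mtx"][0,0],c["R"].tolist())
o=get_obs();print(o["t"],o["tool_pos"],o["tool_rot"],Ro.from_rotvec(o["tool_rot"]).as_matrix(),o["opening"])
E
```

```text
scene [0.07743098 0.62408946 0.67627525] 412.7797429233278 [[-0.7989341651606449, -0.6012587565194037, -0.013860283106904759], [-0.4117143111248203, 0.5635820299715465, -0.7161470669549413], [0.438401101451716, -0.5664478821585363, -0.6978117733630117]]
top [0.35910107 0.11035103 0.89212605] 432.84642186723784 [[0.0017942868893189897, -0.9999646559253063, 0.008213856265033988], [-0.9903886723982186, -0.002912969294429306, -0.13828156853024223], [0.13830060780724426, -0.007886793396148534, -0.9903588947296194]]
0.1 [ 0.27097832 -0.56255733  0.23013783] [-3.06095117e+00 -6.98642086e-01  3.34213787e-04] [[ 9.00968950e-01  4.33883104e-01 -6.35558854e-04]
 [ 4.33883513e-01 -9.00967123e-01  1.82781383e-03]
 [ 2.20439907e-04 -1.92256202e-03 -9.99998128e-01]] 0.08577144312708047
```

View pics/scene0.png

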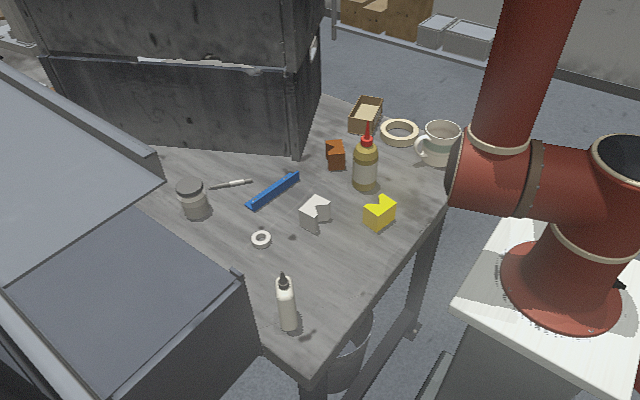

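View pics/top0.png

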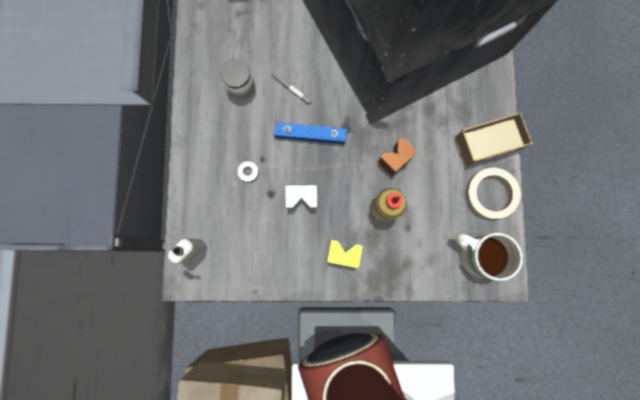

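The three V shapes in the top view are grey at (301,195), yellow at (345,254) and brown at (398,155). The grey one is steel and stands in front of the blue stop at (311,132), so it fits. The ring gauge is at (247,171) and the amber bottle with the red spout at (390,205). Next I'll confirm with a crop and measure.

Run:
```python
from h import *
c=get_image("top");im=c["img"];hsv=cv2.cvtColor(im,cv2.COLOR_BGR2HSV)
cv2.imwrite("pics/crop1.png",cv2.resize(im[100:240,220:420],None,fx=4,fy=4,interpolation=cv2.INTER_CUBIC))
def big(m):
    cs,_=cv2.findContours(m,cv2.RETR_EXTERNAL,cv2.CHAIN_APPROX_NONE);return max(cs,key=cv2.contourArea)
b=big(cv2.inRange(hsv,(100,120,60),(130,255,255)))
print("stop",cv2.boxPoints(cv2.minAreaRect(b)).tolist())
for z in(.006,.028):print(z,[ray(c,*p,z).round(4).tolist() for p in cv2.boxPoints(cv2.minAreaRect(b))])
m=cv2.inRange(hsv,(0,0,185),(180,50,255)); m[:, :275]=0;m[:,330:]=0;m[:175]=0;m[220:]=0
k=big(m);ap=cv2.approxPolyDP(k,2,True)[:,0]
print("block",cv2.contourArea(k),ap.tolist());print([ray(c,*p,.052).round(4).tolist() for p in ap])
for n,p,z in(("ring",(247,171),.014),("spout",(396,200),.183),("bot",(390,205),.1)):print(n,ray(c,*p,z).round(3))
```

```text
stop [[273.6344909667969, 137.38623046875], [274.8965759277344, 122.24140167236328], [346.2345275878906, 128.18621826171875], [344.9724426269531, 143.3310546875]]
0.006 [[0.6083, 0.2028, 0.006], [0.6413, 0.2007, 0.006], [0.629, 0.0498, 0.006], [0.596, 0.0527, 0.006]]
0.028 [[0.6021, 0.2006, 0.028], [0.6343, 0.1985, 0.028], [0.6223, 0.0513, 0.028], [0.5902, 0.0541, 0.028]]
block 574.5 [[285, 186], [286, 207], [293, 206], [301, 197], [310, 206], [316, 206], [315, 185]]
[[0.4971, 0.1741, 0.052], [0.4556, 0.1716, 0.052], [0.4576, 0.1579, 0.052], [0.4754, 0.1425, 0.052], [0.4577, 0.1247, 0.052], [0.4577, 0.113, 0.052], [0.4993, 0.1151, 0.052]]
ring [0.534 0.256 0.014]
spout [ 0.453 -0.02   0.183]
bot [ 0.454 -0.024  0.1  ]
```

View pics/crop1.png

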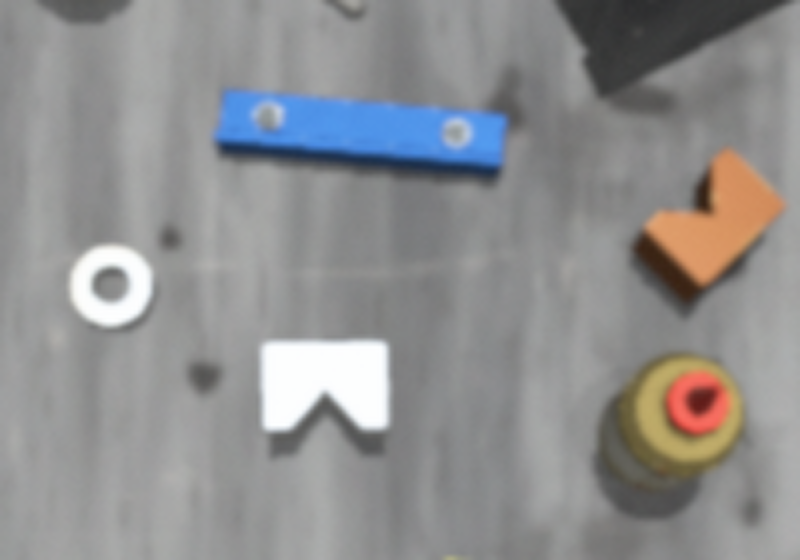

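The crop shows the grey V-block at (325,385), with its base towards the blue stop and its V facing away, so it is the right one. The stop face works out at about (0.604, 0.128), with its normal at yaw -4.7°. The block's base centre is about (0.498, 0.145), yaw +2°. The bottle and ring are both clear of the path. I'll head there with the fingers half closed.

```bash
cat >> h.py <<'E'
def go(x,y,z,yaw):
    o=get_obs();R=Ro.from_rotvec(o["tool_rot"]);a=np.radians(yaw)
    T=Ro.from_matrix([[np.cos(a),np.sin(a),0],[np.sin(a),-np.cos(a),0],[0,0,-1]])
    print("t",o["t"],"pos",np.round(o["tool_pos"],4),"yaw",np.degrees(np.arctan2(*R.as_matrix()[[1,0],0])).round(2),"open",round(o["opening"],4),"F",np.round(o["contact_force"],1))
    print("turn",((R.inv()*T).as_rotvec()/np.pi).round(4),"shift",(R.inv().apply(np.array([x,y,z])-o["tool_pos"])/.3).round(4))
E
python3 -c "
from h import *
go(.32,-.325,.24,2)"
```

```text
t 0.15 pos [ 0.271  -0.5627  0.2303] yaw 25.71 open 0.0854 F [-0.1 -0.5  0.3]
turn [-5.000e-04  1.000e-04  1.317e-01] shift [ 0.4909 -0.6429 -0.0311]
```

>>> carry_out(
  rows=[
    [0,0,0.1317,0.491,-0.643,-0.03,0],
    [0,0,0.1317,0.491,-0.643,-0.03,0],
    [0,0,0.1317,0.491,-0.643,-0.03,0],
    [0,0,0.1317,0.491,-0.643,-0.03,0],
    [0,0,0.1317,0.491,-0.643,-0.03,0],
  ],
)

```text
t: 0.65
tool_pos: [0.3202, -0.3231, 0.2399]
tool_rot: [-3.14, -0.055, -0.0]
contact_force: [-0.0, 0.1, 0.6]
opening: 0.0428
grip_force: 0.0
```

```bash
python3 -c "
from h import *
go(.37,-.09,.25,2)"
```

```text
t 0.65 pos [ 0.3202 -0.3231  0.2399] yaw 2.0 open 0.0428 F [-0.   0.1  0.6]
turn [-0.0002 -0.      0.    ] shift [ 0.1932 -0.7706 -0.0332]
```

>>> carry_out(
  rows=[
    [0,0,0,0.193,-0.77,-0.033,0],
    [0,0,0,0.193,-0.77,-0.033,0],
    [0,0,0,0.193,-0.77,-0.033,0],
    [0,0,0,0.193,-0.77,-0.033,0],
    [0,0,0,0.193,-0.77,-0.033,0],
  ],
)

```text
t: 1.15
tool_pos: [0.3698, -0.0901, 0.2502]
tool_rot: [-3.141, -0.057, -0.001]
contact_force: [0.6, -0.3, 0.3]
opening: 0.0427
grip_force: 0.0
```

```bash
python3 -c "
from h import *
go(.42,.142,.23,2)"
```

```text
t 1.15 pos [ 0.3698 -0.0901  0.2502] yaw 2.07 open 0.0427 F [ 0.6 -0.3  0.3]
turn [-0.     -0.0003  0.0004] shift [ 0.195  -0.7671  0.0676]
```

>>> carry_out(
  rows=[
    [0,0,0,0.195,-0.767,0.067,0],
    [0,0,0,0.195,-0.767,0.067,0],
    [0,0,0,0.195,-0.767,0.067,0],
    [0,0,0,0.195,-0.767,0.067,0],
    [0,0,0,0.195,-0.767,0.067,0],
  ],
)

```text
t: 1.65
tool_pos: [0.42, 0.1423, 0.2297]
tool_rot: [-3.141, -0.058, 0.0]
contact_force: [1.3, -0.7, 0.1]
opening: 0.0425
grip_force: 0.0
```

```bash
python3 -c "
from h import *
go(.42,.1425,.041,2)"
```

```text
t 1.65 pos [0.42   0.1423 0.2297] yaw 2.13 open 0.0425 F [ 1.3 -0.7  0.1]
turn [-0.0001  0.      0.0007] shift [ 1.000e-04 -6.000e-04  6.289e-01]
```

>>> carry_out(
  rows=[
    [0,0,0,0,0,0.62,0],
    [0,0,0,0,0,0.62,0],
    [0,0,0,0,0,0.62,0],
    [0,0,0,0,0,0.62,0],
    [0,0,0,0,0,0.628,0],
  ],
)

```text
t: 2.15
tool_pos: [0.4151, 0.1388, 0.036]
tool_rot: [3.139, 0.055, -0.019]
contact_force: [-0.6, -1.1, 0.6]
opening: 0.0425
grip_force: 0.0
```

```bash
python3 -c "
from h import *
go(.44,.1425,.041,2)
c=get_image('scene');u,v=map(int,proj(c,[.46,.14,.03]));print(u,v)
cv2.imwrite('pics/s1.png',cv2.resize(c['img'][v-70:v+70,u-90:u+90],None,fx=4,fy=4,interpolation=cv2.INTER_CUBIC))"
```

```text
t 2.15 pos [0.4151 0.1388 0.036 ] yaw 2.01 open 0.0425 F [-0.6 -1.1  0.6]
turn [0.0005 0.0039 0.0001] shift [ 0.0831 -0.0095 -0.0178]
322 214
```

View pics/s1.png

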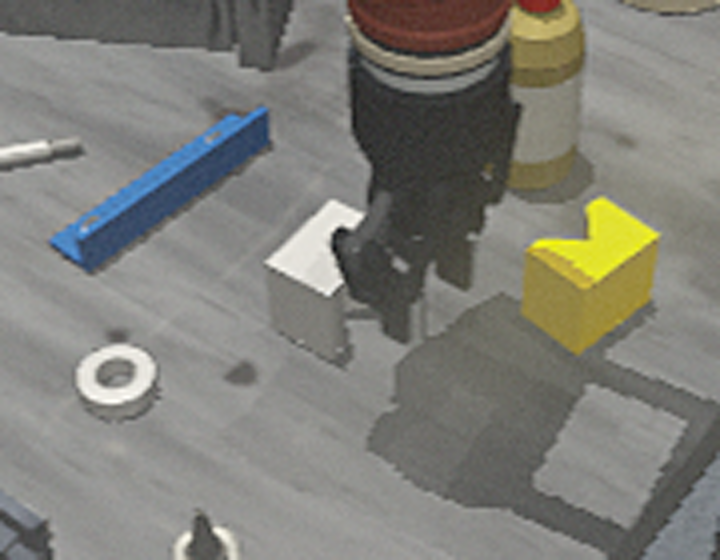

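The crop shows the two fingertips behind the V side, near (400,320), with the block still upright at (320,270). I'll approach until contact.

>>> carry_out(
  rows=[
    [0,0,0,0,0,0,0],
    [0,0,0,0.02,0,0,0],
    [0,0,0,0.04,0,0,0],
    [0,0,0,0.06,0,0,0],
    [0,0,0,0.07,0,0,0],
  ],
)

```text
t: 2.7
tool_pos: [0.4429, 0.1403, 0.0429]
tool_rot: [-3.141, -0.055, -0.003]
contact_force: [-0.7, 0.2, -0.5]
opening: 0.0428
grip_force: 0.0
```

>>> carry_out(
  rows=[
    [0,0,0,0.01,0,0,0],
    [0,0,0,0.02,0,0,0],
    [0,0,0,0.03,0,0,0],
    [0,0,0,0.04,0,0,0],
    [0,0,0,0.045,0,0,0],
  ],
)

```text
t: 3.2
tool_pos: [0.4527, 0.1407, 0.0417]
tool_rot: [3.141, 0.055, -0.011]
contact_force: [-12.3, -1.3, 14.3]
opening: 0.0427
grip_force: 7.2
```

```bash
python3 -c "
from h import *
go(.46,.1425,.041,2)
c=get_image('scene');u,v=322,214
cv2.imwrite('pics/s2.png',cv2.resize(c['img'][v-50:v+50,u-70:u+70],None,fx=4,fy=4,interpolation=cv2.INTER_CUBIC))"
```

```text
t 3.2 pos [0.4527 0.1407 0.0417] yaw 2.02 open 0.0427 F [-12.3  -1.3  14.3]
turn [0.0001 0.0022 0.0001] shift [ 0.0244 -0.0053  0.0021]
```

View pics/s2.png

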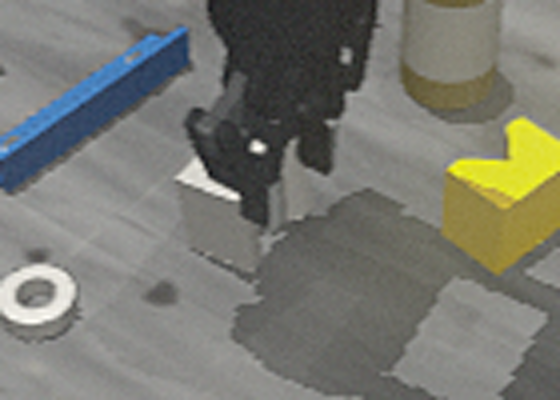

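The block is upright and in contact. The equal x and z forces show that finger friction jams the tip when the push is purely horizontal. I'll make the fingers follow the arc about the pivot edge instead.

>>> carry_out(
  rows=[
    [0,0,0,0.014,0,-0.0115,0],
    [0,0,0,0.0287,0,-0.0215,0],
    [0,0,0,0.0447,0,-0.03,0],
    [0,0,0,0.061,0,-0.0375,0],
    [0,0,0,0.061,0,-0.0375,0],
  ],
)

```text
t: 3.75
tool_pos: [0.4744, 0.1414, 0.0535]
tool_rot: [-3.141, -0.055, -0.003]
contact_force: [0.7, -0.7, 0.3]
opening: 0.0428
grip_force: 0.0
```

```bash
python3 -c "
from h import *
go(.46,.1425,.041,2)
c=get_image('scene');u,v=322,214
cv2.imwrite('pics/s3.png',cv2.resize(c['img'][v-50:v+50,u-70:u+70],None,fx=4,fy=4,interpolation=cv2.INTER_CUBIC))"
```

```text
t 3.75 pos [0.4744 0.1414 0.0535] yaw 2.0 open 0.0428 F [ 0.7 -0.7  0.3]
turn [-0.0001 -0.0006 -0.    ] shift [-0.0479 -0.0053  0.0417]
```

View pics/s3.png

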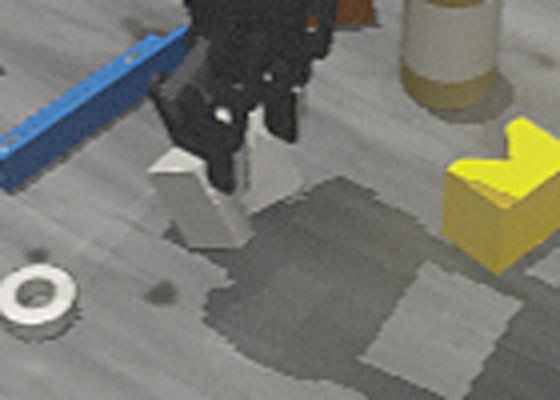

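The block is tilted about 25° (its side face runs from (150,170) to (245,240)). I'll continue the arc past balance.

>>> carry_out(
  rows=[
    [0,0,0,0.017,0,-0.005,0],
    [0,0,0,0.034,0,-0.01,0],
    [0,0,0,0.055,0,-0.012,0],
    [0,0,0,0.075,0,-0.012,0],
    [0,0,0,0.085,0,-0.012,0],
  ],
)

```text
t: 4.3
tool_pos: [0.4994, 0.1423, 0.0567]
tool_rot: [-3.141, -0.055, -0.001]
contact_force: [-0.4, -0.4, -1.1]
opening: 0.0427
grip_force: 0.0
```

```bash
python3 -c "
from h import *
go(.46,.1425,.041,2)
c=get_image('scene');u,v=322,214
d=get_image('top')
a=c['img'][v-50:v+50,u-70:u+70];b=d['img'][110:230,220:360]
cv2.imwrite('pics/s4.png',cv2.resize(np.vstack([a,b]),None,fx=2.7,fy=2.7,interpolation=cv2.INTER_CUBIC))"
```

```text
t 4.3 pos [0.4994 0.1423 0.0567] yaw 2.0 open 0.0427 F [-0.4 -0.4 -1.1]
turn [-0.     -0.0001  0.    ] shift [-0.1313 -0.0053  0.0522]
```

View pics/s4.png

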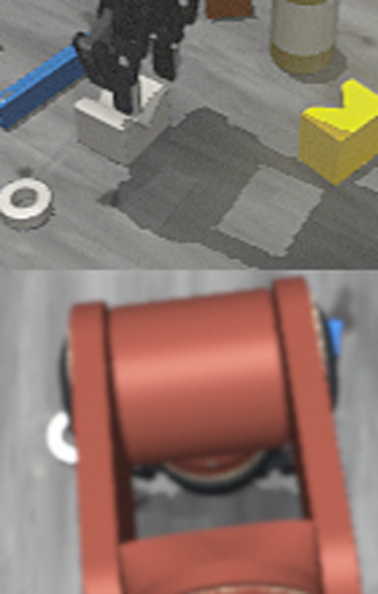

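The block now lies on its base with the V up, at about (125,115) in the crop. I'll back off, turn to the stop's yaw and lower behind it.

```bash
python3 -c "
from h import *
go(.445,.148,.065,-4.65)
go(.445,.148,.007,-4.65)"
```

```text
t 4.4 pos [0.4991 0.1422 0.0565] yaw 2.0 open 0.0429 F [-0.2 -0.1  0.6]
turn [0.     0.     0.0369] shift [-0.1795 -0.0255 -0.0282]
t 4.4 pos [0.4991 0.1422 0.0565] yaw 2.0 open 0.0429 F [-0.2 -0.1  0.6]
turn [0.     0.     0.0369] shift [-0.1795 -0.0255  0.1651]
```

>>> carry_out(
  rows=[
    [0,0,0,-0.09,-0.0255,-0.028,0],
    [0,0,0.037,-0.18,-0.0255,-0.028,0],
    [0,0,0.037,-0.18,-0.0255,-0.028,0],
    [0,0,0.037,-0.18,-0.0255,0.08,0],
    [0,0,0.037,-0.18,-0.0255,0.165,0],
  ],
)

```text
t: 4.9
tool_pos: [0.4454, 0.1481, 0.007]
tool_rot: [-3.139, 0.125, -0.004]
contact_force: [-0.1, -0.7, -0.2]
opening: 0.0424
grip_force: 0.0
```

```bash
python3 -c "
from h import *
go(.49,.144,.007,-4.65)
c=get_image('scene');d=get_image('top');u,v=322,214
a=c['img'][v-60:v+50,u-90:u+70];b=d['img'][110:220,220:380]
cv2.imwrite('pics/s5.png',cv2.resize(np.vstack([a,b]),None,fx=2.7,fy=2.7,interpolation=cv2.INTER_CUBIC))"
```

```text
t 4.9 pos [0.4454 0.1481 0.007 ] yaw -4.57 open 0.0424 F [-0.1 -0.7 -0.2]
turn [-0.0002 -0.0009  0.0004] shift [0.1491 0.0019 0.0005]
```

View pics/s5.png

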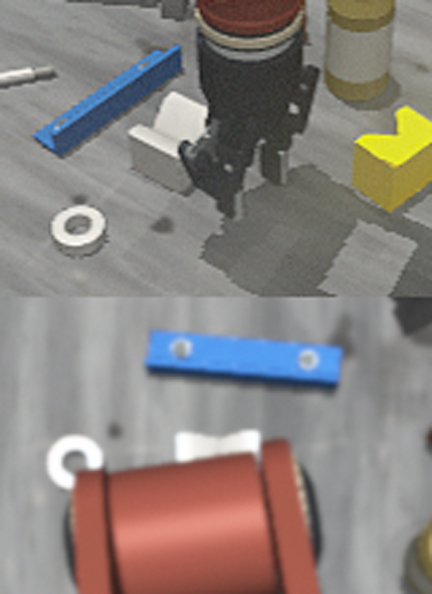

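The block lies about 5 cm short of the stop with the fingers behind it, and the bottle and ring are untouched. I'll push.

>>> carry_out(
  rows=[
    [0,0,0,0.03,0,0,0],
    [0,0,0,0.06,0,0,0],
    [0,0,0,0.09,0,0,0],
    [0,0,0,0.12,0,0,0],
    [0,0,0,0.15,0,0,0],
  ],
)

```text
t: 5.5
tool_pos: [0.4898, 0.1447, 0.0077]
tool_rot: [-3.138, 0.128, 0.003]
contact_force: [-6.2, 3.8, 3.6]
opening: 0.0425
grip_force: 3.2
```

>>> carry_out(
  rows=[
    [0,0,0,0.025,0,0,0],
    [0,0,0,0.05,0,0,0],
    [0,0,0,0.075,0,0,0],
    [0,0,0,0.1,0,0,0],
    [0,0,0,0.12,0,0,0],
  ],
)

```text
t: 6.0
tool_pos: [0.5237, 0.1416, 0.0069]
tool_rot: [3.139, -0.127, -0.009]
contact_force: [-9.8, 1.0, 8.1]
opening: 0.0424
grip_force: 4.9
```

```bash
python3 -c "
from h import *
go(.5425,.14,.007,-4.65)
d=get_image('top')
b=d['img'][110:220,220:380]
cv2.imwrite('pics/s6.png',cv2.resize(b,None,fx=4,fy=4,interpolation=cv2.INTER_CUBIC))"
```

```text
t 6.0 pos [0.5237 0.1416 0.0069] yaw -4.64 open 0.0424 F [-9.8  1.   8.1]
turn [0.0001 0.0019 0.    ] shift [ 0.063   0.0003 -0.0008]
```

View pics/s6.png

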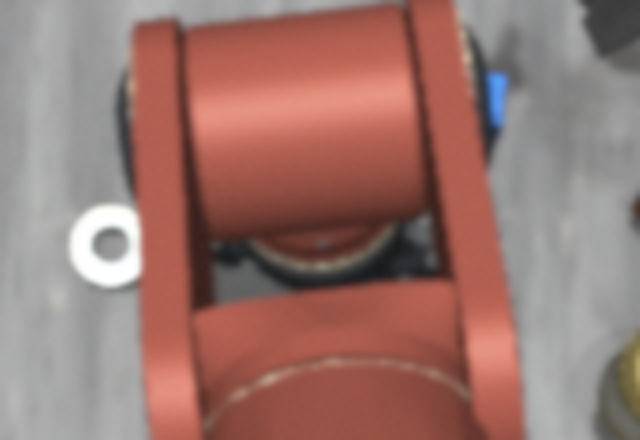

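The arm hides the block from above. The push force is steady at about 10 N from sliding, so I'll go on in small steps and watch for the rise at the stop.

>>> carry_out(
  rows=[
    [0,0,0,0.01,0,0,0],
    [0,0,0,0.02,0,0,0],
    [0,0,0,0.03,0,0,0],
    [0,0,0,0.04,0,0,0],
    [0,0,0,0.04,0,0,0],
  ],
)

```text
t: 6.55
tool_pos: [0.5361, 0.1406, 0.0067]
tool_rot: [3.139, -0.127, -0.006]
contact_force: [-4.5, 0.1, 2.9]
opening: 0.0427
grip_force: 2.6
```

>>> carry_out(
  rows=[
    [0,0,0,0.006,0,0,0],
    [0,0,0,0.012,0,0,0],
    [0,0,0,0.018,0,0,0],
    [0,0,0,0.02,0,0,0],
    [0,0,0,0.02,0,0,0],
  ],
)

```text
t: 7.05
tool_pos: [0.5399, 0.1403, 0.0067]
tool_rot: [3.139, -0.127, -0.015]
contact_force: [-13.9, 1.4, 10.0]
opening: 0.0433
grip_force: 6.9
```

>>> carry_out(
  rows=[
    [0,0,0,0.004,0,0,0],
    [0,0,0,0.008,0,0,0],
    [0,0,0,0.012,0,0,0],
    [0,0,0,0.012,0,0,0],
    [0,0,0,0.012,0,0,0],
  ],
)

```text
t: 7.55
tool_pos: [0.5397, 0.1403, 0.0066]
tool_rot: [3.138, -0.127, -0.03]
contact_force: [-28.2, 0.1, 23.6]
opening: 0.0428
grip_force: 14.3
```

The TCP has stopped and the force has risen to 28 N, so the block is seated against the stop. I'll release gently, retreat and look.

>>> carry_out(
  rows=[
    [0,0,0,-0.02,0,0,0],
    [0,0,0,-0.04,0,0,0],
    [0,0,0,-0.1,0,0,0],
    [0,0,0,-0.2,0,-0.03,0],
    [0,0,0,-0.25,0,-0.2,0],
  ],
)

```text
t: 8.05
tool_pos: [0.4663, 0.1448, 0.0584]
tool_rot: [3.136, -0.127, -0.021]
contact_force: [0.8, -0.0, 0.5]
opening: 0.0429
grip_force: 0.0
```

>>> carry_out(
  rows=[
    [0,0,0,-0.05,0,-0.3,0],
    [0,0,0,-0.15,0,-0.5,0],
    [0,0,0,-0.2,0,-0.7,0],
    [0,0,0,-0.2,0,-0.7,0],
    [0,0,0,-0.2,0,-0.7,0],
  ],
)

```text
t: 8.55
tool_pos: [0.4145, 0.151, 0.2809]
tool_rot: [-3.137, 0.127, -0.017]
contact_force: [-0.3, -0.3, 0.4]
opening: 0.0427
grip_force: 0.0
```

Run:
```python
from h import *
go(.5,.14,.007,-4.65)
c=get_image('scene');d=get_image('top')
a=c['img'][150:260,200:360];b=d['img'][100:210,220:380]
cv2.imwrite('pics/s7.png',cv2.resize(np.vstack([a,b]),None,fx=2.7,fy=2.7,interpolation=cv2.INTER_CUBIC))
```

```text
t 8.55 pos [0.4145 0.151  0.2809] yaw -4.64 open 0.0427 F [-0.3 -0.3  0.4]
turn [-0.0009 -0.0034  0.0001] shift [0.2774 0.016  0.9158]
```

View pics/s7.png

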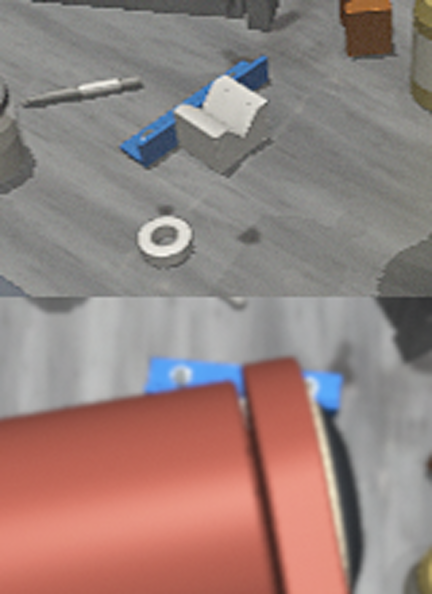

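The last pictures show the block lying with its V up, flush against the stop near (220,120), with the ring undisturbed. I'll move the arm aside and check squareness numerically from above.

>>> carry_out(
  rows=[
    [0,0,0,-0.1,0.8,0,0],
    [0,0,0,-0.1,0.8,0,0],
    [0,0,0,-0.1,0.8,0,0],
    [0,0,0,-0.1,0.8,0,0],
    [0,0,0,-0.1,0.8,0,0],
  ],
)

```text
t: 9.15
tool_pos: [0.3626, -0.0883, 0.272]
tool_rot: [-3.139, 0.129, 0.003]
contact_force: [1.2, -0.9, 0.2]
opening: 0.0432
grip_force: 0.0
```

>>> carry_out(
  rows=[
    [0,0,0,-0.1,0.6,0,0],
    [0,0,0,-0.1,0.6,0,0],
    [0,0,0,-0.1,0.6,0,0],
    [0,0,0,-0.1,0.6,0,0],
    [0,0,0,-0.1,0.6,0,0],
  ],
)

```text
t: 9.65
tool_pos: [0.3174, -0.2661, 0.2715]
tool_rot: [-3.137, 0.137, 0.005]
contact_force: [0.4, -0.5, -0.3]
opening: 0.0428
grip_force: 0.0
```

Run:
```python
from h import *
c=get_image("top");im=c["img"];hsv=cv2.cvtColor(im,cv2.COLOR_BGR2HSV)
def big(m):
    cs,_=cv2.findContours(m,cv2.RETR_EXTERNAL,cv2.CHAIN_APPROX_NONE);return max(cs,key=cv2.contourArea)
b=big(cv2.inRange(hsv,(100,120,60),(130,255,255)))
print("stop",cv2.boxPoints(cv2.minAreaRect(b)).round(1).tolist())
m=cv2.inRange(hsv,(0,0,165),(180,50,255)); m[:, :270]=0;m[:,350:]=0;m[:115]=0;m[200:]=0
k=big(m);ap=cv2.approxPolyDP(k,2,True)[:,0];r=cv2.minAreaRect(k)
print("block",cv2.contourArea(k),ap.tolist(),r[1:]);q=cv2.boxPoints(r)
print([ray(c,*p,.042).round(4).tolist() for p in q])
# stop top-back edge direction and where face should be at block height
print("ring px",cv2.moments(cv2.inRange(hsv,(0,0,185),(180,50,255))[155:190,232:264],True)["m10"], "stop angle",cv2.minAreaRect(b)[2])
f0=cv2.imread("pics/top0.png")
for n,(u,v) in(("ring",(247,171)),("bottle",(390,205))):
    print(n,np.abs(im[v-18:v+18,u-18:u+18].astype(int)-f0[v-18:v+18,u-18:u+18]).mean().round(1))
```

```text
stop [[273.6000061035156, 137.1999969482422], [274.8999938964844, 122.19999694824219], [346.20001220703125, 128.1999969482422], [345.0, 143.1999969482422]]
block 972.5 [[320, 138], [291, 135], [289, 141], [283, 145], [285, 152], [281, 155], [276, 152], [279, 159], [277, 165], [273, 164], [274, 147], [271, 143], [270, 167], [279, 167], [281, 176], [283, 162], [286, 162], [286, 159], [317, 162]] ((34.587730407714844, 57.111175537109375), 68.74949645996094)
[[0.5796, 0.2223, 0.042], [0.6231, 0.1153, 0.042], [0.5564, 0.0899, 0.042], [0.5138, 0.196, 0.042]]
ring px 4364.0 stop angle 4.763641834259033
ring 0.6
bottle 0.8
```

Run:
```python
from h import *
c=get_image("top");im=c["img"];g=cv2.GaussianBlur(im,(3,3),0)[:,:,2].astype(float) # red: blue stop dark, block bright
def edge(cols,r0,r1,s):
    P=[]
    for u in cols:
        d=np.diff(g[r0:r1,u])*s;i=d.argmax();i=min(max(i,1),len(d)-2);a,b,e=d[i-1:i+2];P.append((u,r0+i+.5+.5*(a-e)/(a-2*b+e+1e-9)))
    return np.array(P)
def fit(n,P,z):
    X=np.array([ray(c,*p,z)[:2] for p in P]);k=np.polyfit(X[:,1],X[:,0],1)
    r=X[:,0]-np.polyval(k,X[:,1]);G=abs(r)<.002;k=np.polyfit(X[G,1],X[G,0],1)
    print(n,"yaw",np.degrees(-np.arctan(k[0])).round(2),"x at y=.14",np.polyval(k,.14).round(4),G.sum(),X[:,1].min().round(3),X[:,1].max().round(3))
fit("front",edge(range(292,319),130,143,1),.042)
fit("rear",edge(range(289,315),154,167,-1),.042)
fit("stop back",edge(range(278,343),117,131,-1),.006)
```

```text
front yaw -5.16 x at y=.14 0.6023 15 0.109 0.162
rear yaw -5.89 x at y=.14 0.5489 24 0.117 0.168
stop back yaw -4.85 x at y=.14 0.637 65 0.059 0.194
```

Run:
```python
from h import *
c=get_image("top");g=cv2.GaussianBlur(c["img"],(3,3),0)[:,:,2].astype(float)
for n,r0,r1,s,L,Rr in(("front",128,144,1,range(293,297),range(314,318)),("rear",152,170,-1,range(289,293),range(311,315))):
    P=[]
    for cols in(L,Rr):
        v=[]
        for u in cols:
            w=g[r0:r1,u];d=np.clip(np.diff(w)*s,0,None);i=d.argmax();j=slice(max(i-2,0),i+3);v.append(r0+.5+(np.arange(len(d))[j]*d[j]).sum()/d[j].sum())
        print(n,np.round(v,1));P.append(ray(c,np.mean(cols),np.mean(v),.042))
    d=P[0]-P[1];print(n,np.degrees(-np.arctan2(d[0],d[1])).round(2),np.round((P[0]+P[1])/2,4))
```

```text
front [133.8 133.8 133.9 134.3]
front [135.9 135.8 135.8 135.8]
front -5.05 [0.6036 0.1358 0.042 ]
rear [159.3 159.6 159.8 159.9]
rear [161.8 161.7 161.8 161.9]
rear -5.46 [0.5503 0.1424 0.042 ]
```

The front edge reads yaw -5.05° against the stop's -4.85°, and x 0.603 against the face at 0.603. The block is square and flush within measuring error, well inside the stop's ends, and the bystanders haven't moved.

```bash
python3 -c "
from station import finish_job
print(finish_job())"
```

```text
the job is handed in; nothing more can be done
None
```

The V-block was tipped onto its base with the V up and pushed square and flush against the stop (within measuring error), without being picked up; the oil bottle and ring gauge were not moved, and the job is handed in.

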